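# Put a pebble sample under the digital microscope

### The job

Tip all six pebbles from the blue scoop into the round white dish, and hang the empty scoop on the orange peg of the rack by the eye in its handle. Then slide the dish along the table, without lifting or tipping it, until it stands centred under the lens of the digital microscope with all the pebbles in it. Do not bump the microscope or disturb the jar, petri dish and pipette.

Things in the scene. Friction and masses are not known exactly. Their poses are not given: they have to be found in the camera images.
- scoop: blue plastic scoop, 0.11 to 0.18 kg, flat on the table; origin under the pan's middle, z up, +x along the handle, -x out of the open mouth. Pan x -45 to 45 mm, 68 mm wide, side and back walls 28 mm high, 3 mm thick; no front wall, the floor's first 28 mm slope up 15 degrees to the lip, so pebbles stay in while it is level and roll out when it is pitched nose down about 50 degrees
- scoop_grip (a point): point in the scoop's handle at x = 85, z = 23 mm of the scoop, a good place to pinch. The handle is a straight bar 14 mm wide (y) and 10 mm high (z from 18 to 28 mm), from the back wall to x = 149 mm
- scoop_eye (a point): centre of the eye at the end of the scoop's handle (x = 164, z = 23 mm of the scoop): a flat ring 36 mm wide, 6 mm thick (z 20 to 26 mm), with a hole 24 mm wide whose axis is the scoop's z. Hung on the peg the scoop swings down freely
- scoop_nose (a point): middle of the scoop's front lip, over which the pebbles leave (x = -44.5 mm, z = 9 mm of the scoop)
- pebble0: brown or grey river pebble, a nearly round stone 17 mm thick and 21 mm long, 10 g; origin at its centre. It rolls easily. All six start in one layer in the pan of the scoop
- pebble1: brown or grey river pebble, a nearly round stone 17 mm thick and 21 mm long, 10 g; origin at its centre. It rolls easily. All six start in one layer in the pan of the scoop
- pebble2: brown or grey river pebble, a nearly round stone 17 mm thick and 21 mm long, 10 g; origin at its centre. It rolls easily. All six start in one layer in the pan of the scoop
- pebble3: brown or grey river pebble, a nearly round stone 17 mm thick and 21 mm long, 10 g; origin at its centre. It rolls easily. All six start in one layer in the pan of the scoop
- pebble4: brown or grey river pebble, a nearly round stone 17 mm thick and 21 mm long, 10 g; origin at its centre. It rolls easily. All six start in one layer in the pan of the scoop
- pebble5: brown or grey river pebble, a nearly round stone 17 mm thick and 21 mm long, 10 g; origin at its centre. It rolls easily. All six start in one layer in the pan of the scoop
- dish: round white plastic dish, 160 mm wide at the rim (156 at the foot), 35 mm high, wall 4 mm, floor 5 mm, 0.2 to 0.42 kg; origin under its centre. It stands loose on the table and slides when pushed; too wide to be grasped across
- rack: fixed tool rack: grey base plate 90 x 250 x 10 mm, two steel posts 12 mm thick at y = +110 and -110 mm, a steel crossbar 12 mm thick between them, its middle line 265 mm above the table, and one orange peg. Origin on the table under the middle of the base; -x is the side to which the peg points, roughly towards the robot
- peg_root (a point): where the orange peg starts, on the crossbar's middle line, 265 mm above the table. A scoop hung on the peg rests with its eye close to here
- peg_tip (a point): centre of the ball end of the peg. The peg is a straight round bar 8 mm thick with an 11 mm ball end; it runs from peg_root 41 mm towards -x of the rack and 35 mm up, 54 mm long, so it leans 40 degrees above level
- microscope: fixed digital microscope on a boom stand. Origin on the table under the lens, where a flush pale disc 180 mm wide with a black spot is marked. A white upright tube 36 mm wide hangs above, from 160 mm (lens end) to 280 mm up. A boom 262 mm up runs to a column at x = 170, y = -63 mm; base block 100 x 140 x 22 mm about x = 180, y = -60 mm, in its own axes
- lens (a point): centre of the lens end of the microscope tube, 160 mm above the microscope's origin
- jar: specimen jar with a blue lid, 54 mm wide, 60 mm high, 150 g, standing; origin under its centre. A bystander: leave it alone
- petri: closed pinkish petri dish, 58 mm wide, 16 mm high, 60 g; origin under its centre. A bystander: leave it alone
- pipette: blue and white pipette lying on the table along its own y axis, 220 mm long, up to 44 mm wide, 22 mm high, 120 g; origin on its underside at mid-length. A bystander: leave it alone
Mind the look-alikes: they are no part of the job. There is more than one size of the dish; the one meant has the size given above.

How it is judged:
By the outcome, as a careful person would: the job done as asked, in the order asked, and still so for the second after the job is handed in, with the robot touching nothing.
It also fails if it takes over 67 s, if anything falls off the work surface, if the arm or the gripper's body presses on something with over 40 N, if the wrist force passes 120 N, or if a joint passes its speed limit or range.

### The arm

A 7-joint arm with a two-finger parallel gripper is mounted at the origin on the work surface. World frame = base frame: x ahead of the robot, y to its left, z up, the work surface at z = 0. Lengths are in mm, angles in rad, forces in N, time in s.
With the tool pointing down it reaches from about 425 to 800 mm from the base axis. Payload 8.3 kg.
Tool frame: the origin (TCP) lies midway between the tips of the shut fingers; the grasp point (between the pads) lies 19 mm behind it; z points along the fingers, y is the line along which they close (so a half turn about z gives the same grasp; the last joint's range is limited). The gripper opens to 85 mm and grips with 20 to 120 N. Pads are 22 mm wide; open, the fingers measure 114 mm over their backs; the gripper's body (76 mm by 85 mm) begins 54 mm behind the grasp point. The pads swing forward as they close: fully open they stand 13 mm farther back than shut.
Start: joints at [-1.348, 0.383, 0.016, 1.37, -0.006, 1.388, -0.046], TCP at [176.151, 599.645, 231.279] pointing down, gripper open.
Joint ranges: [-2.95, 2.95], [-0.25, 2.06], [-1.52, 1.56], [0.18, 2.33], [-1.44, 4.58], [0.02, 2.06], [-3.01, 3.01]. Speed limits (rad/s): [2.39, 2.39, 3.01, 3.01, 3.14, 3.14, 3.14].

### API

Orientations are given as a rotation vector (axis times angle).
In Python, from workcell import * gives the robot as it stands. The module is installed in compiled form; this text tells all that it offers.
- The arm moves only by the tool apply_moves, never from a script. Its arguments are lists of equal length, an entry for each row: "xyz": the shift along the tool's x, y, z each as a share of 0.5 m, from -1 to 1, a list of three; "dr": the turn, a rotation vector about the tool's x, y, z each as a share of 180 degrees, from -1 to 1, a list of three. A call has 1 to 12 rows; each row shifts and turns the commanded pose from where the row before left it, along the tool's axes as they then stand; what a row does not reach is not made up. A row lasts 1/8 s, in which the tool goes at most 62.5 mm and 10.7 degrees, less where a joint would pass 70% of its speed; a pose out of reach is approached as far as the arm can. A call with a number of a shift or a turn outside -1 to 1 is refused whole. A call with a gripper value outside its range is refused whole. "jaw" is the closure, from 0 (fully open) to 1 (shut), set as the call begins (left out, the last holds). The fingers move at their own pace and stop on an object; "grip_force" is the grip in N (left out, the last holds). Time passes only in rows, so rows that do not move let the fingers close. It gives the time, the measured TCP pose, the force, the opening and the grip force at its end, in the units of the state.
- sense(): the state, without advancing time (a new reading comes with each control period).
- camera(name): name is "side" or "top"; returns a dict with "image" (480x640x3 uint8, blue, green, red), "intrinsics" (3x3 intrinsics, pixels), "rvec" (rotation vector, rad) and "tvec" (3), from world to camera coordinates, as OpenCV has them. Camera axes: x right, y down, z forward; pixel columns grow to the right and rows downward; lengths in mm; the calibration is good to about 2 mm. A picture is of the moment at which its call begins. There is no depth.
- job_done(): hands the job in; it is judged then, once.
The state is a dict: "t": time; "q": joint angles; "dq": joint speeds; "tau": joint torques, N m; "ee_pos": TCP position; "tool_rot": TCP orientation; "ft_force": force on the tool from outside, world axes, zero at the start; "moment": the same for the moment, N m; "grip_width": opening from 0.0 (shut) to 1.0 (fully open); "grip_force": force on a finger pad.
Only numpy, scipy, OpenCV 4.12 (cv2) and the standard library are available. Lean on these libraries where they do the work, as an engineer would, in place of code of your own. Each camera call takes 0.05 s, during which the arm holds its last target. There are 200 camera calls.

## Working session

There is one attempt and no reset: what is moved stays moved. The work goes in short steps, Python scripts to look and compute and a tool call to move; the robot and the scene stay as the last step left them, time stands still between calls to the robot, and variables do not carry over. Pictures are saved under pics/ and viewed, at most 10 in all, crops included, and the job is handed in when it is done.

Besides the shell and the picture viewer there is one more tool, called after "Request:" by a JSON object that holds its "fn" and its "kwargs". apply_moves: Moves the arm, as the interface text tells. Its arguments: {"type":"object","properties":{"xyz":{"type":"array"},"dr":{"type":"array"},"jaw":{"type":"number"},"grip_force":{"type":"number"}},"required":["xyz","dr"]}

```bash
mkdir -p pics
cat > h.py <<'E'
from workcell import *
import numpy as np, cv2
from scipy.spatial.transform import Rotation as R
def cam(n,f=None):
    c=camera(n)
    if f: cv2.imwrite('pics/'+f,c['image'])
    np.savez('cal_'+n,K=c['intrinsics'],r=np.array(c['rvec'],float),t=np.array(c['tvec'],float)); return c
def cal(n):
    d=np.load('cal_'+n+'.npz'); return d['K'],d['r'].ravel(),d['t'].ravel()
def back(n,u,v,z):
    K,r,t=cal(n); M=R.from_rotvec(r).as_matrix(); C=-M.T@t
    d=M.T@np.linalg.inv(K)@np.array([u,v,1.]); return C+d*(z-C[2])/d[2]
def proj(n,P):
    K,r,t=cal(n); return cv2.projectPoints(np.array(P,float).reshape(-1,1,3),r,t,K,None)[0].reshape(-1,2)
E
python3 - <<'E'
from h import *
a=cam('top','top0.png');b=cam('side','side0.png')
s=sense();print({k:np.round(s[k],3) for k in s})
for n in('top','side'):
    K,r,t=cal(n);print(n,-R.from_rotvec(r).as_matrix().T@t,K[0,0])
E
```

```text
{'t': np.float64(0.1), 'q': array([-1.348,  0.384,  0.016,  1.371, -0.006,  1.388, -0.046]), 'dq': array([-0.001, -0.001, -0.002, -0.002,  0.   ,  0.001, -0.   ]), 'tau': array([ 3.0000e-03, -6.2912e+01,  8.4800e-01, -3.7276e+01,  1.7000e-02,
        1.0000e-02, -0.0000e+00]), 'ee_pos': array([176.029, 599.212, 230.383]), 'tool_rot': array([-4.470e-01, -3.109e+00,  3.000e-03]), 'ft_force': array([ 0.373, -0.247, -0.278]), 'moment': array([-0.006,  0.022,  0.011]), 'grip_force': np.float64(0.0), 'grip_width': np.float64(0.999)}
top [ 395.19519454   85.63751583 1245.66861746] 527.3063420387522
side [ 331.69467528 -983.4316371  1195.08687689] 575.4595999444834
```

View pics/top0.png

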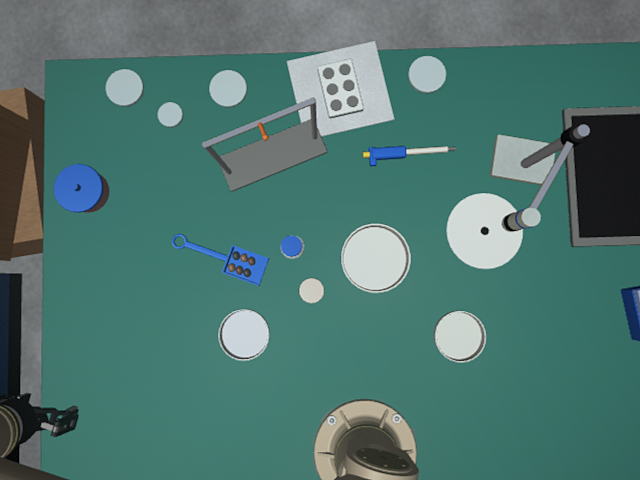

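View pics/side0.png

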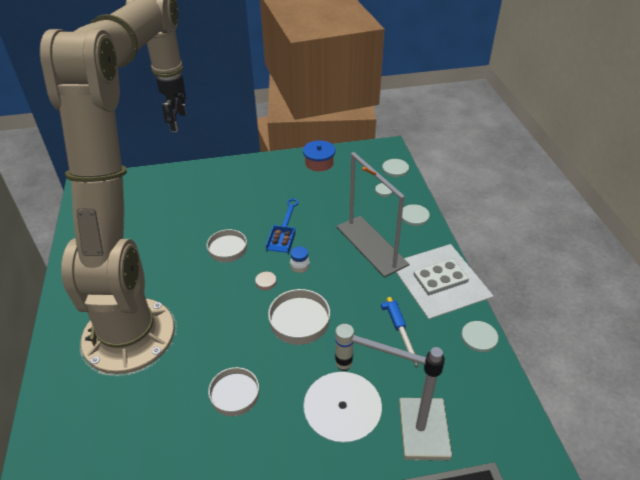

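Top view: scoop pan at (245,265), with its eye at (180,241). The candidates for the dish are (376,258), about 68 px wide, and (244,335) and (460,336), about 50 px each; the flat discs at the back, (125,87), (228,88), (427,74) and (170,114), also look similar. At 0.42 px/mm, 160 mm is 68 px, so I choose (376,258). The blue pot at (78,188) is not the scoop. The peg is at (263,130) and the microscope spot at (485,231). Next I take close crops.

Run:
```python
from h import *
a=cv2.imread('pics/top0.png');b=cv2.imread('pics/side0.png')
cv2.imwrite('pics/c1.png',cv2.resize(a[90:300,165:425],None,fx=2.8,fy=2.8,interpolation=cv2.INTER_CUBIC))
cv2.imwrite('pics/c2.png',cv2.resize(b[145:345,220:440],None,fx=3,fy=3,interpolation=cv2.INTER_CUBIC))
# white blobs on the table
for n,im in(('top',a),('side',b)):
    m=(im.min(2)>150).astype(np.uint8)
    k,l,st,ce=cv2.connectedComponentsWithStats(m)
    for i in range(1,k):
        if st[i,4]>250: print(n,st[i],np.round(ce[i],1))
```

```text
top [ 287   41  107   95 6023] [343.   86.9]
top [ 409   56   37   36 1019] [426.9  73.5]
top [ 106   69   36   36 1007] [123.6  86.8]
top [ 210   70   36   36 1017] [227.5  87.7]
top [158 102  24  24 443] [169.5 113.9]
top [ 492  135   63   48 1891] [519.5 159.2]
top [ 447  193   76   76 4156] [482.2 231.1]
top [522 208  18  18 267] [530.6 216.5]
top [ 341  224   70   69 3505] [374.5 258. ]
top [299 278  25  25 480] [311.  290.1]
top [ 218  309   51   52 1873] [244.3 333.8]
top [ 435  311   51   51 1861] [458.8 335.2]
top [ 315  402  100   78 1606] [354.3 427.7]
side [383 159  25  15 295] [395.1 166.1]
side [403 205  26  18 386] [415.  213.4]
side [208 235  38  22 586] [226.7 245.7]
side [ 397  244   96   74 3496] [442.4 281.3]
side [ 269  290   61   47 1809] [299.4 316.7]
side [  82  299   90   71 1313] [131.8 344.4]
side [463 321  35  28 759] [479.7 334.7]
side [ 209  368   50   43 1389] [234.3 391.8]
side [ 304  372   78   70 4225] [342.3 406.4]
side [ 400  398   51   58 2150] [424.6 429.3]
```

View pics/c1.png

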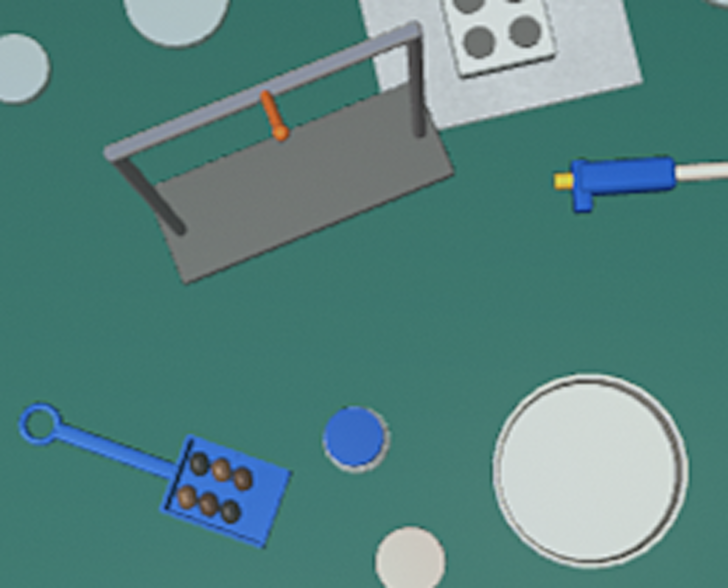

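View pics/c2.png

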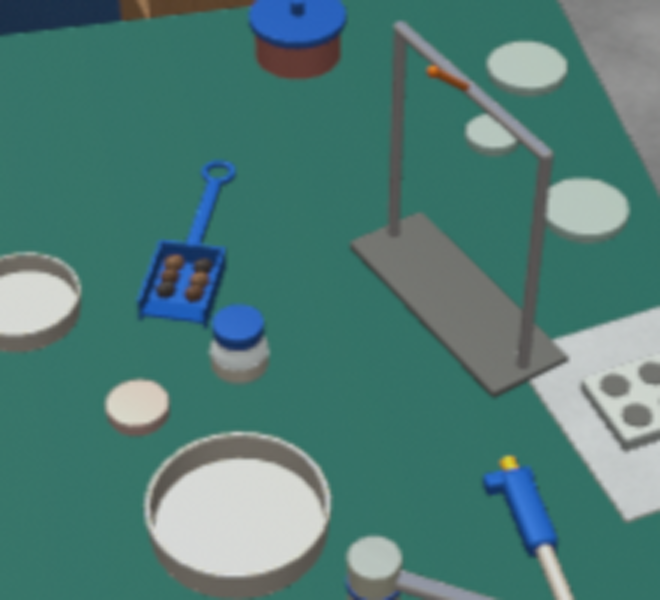

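Crop 1 shows the eye at (40,424), the lip corners at (290,472) and (265,547), the peg from (266,97) to ball (281,133), and the dish rim centred on (591,471). Crop 2 shows the eye at (219,172), the ball at (433,71) and the dish rim about (238,490). The chosen dish looks about 1.4 times as wide as the other two.

```bash
cat >> h.py <<'E'
def tri(pt,ps):
    A=[];b=[]
    for n,(u,v) in(('top',pt),('side',ps)):
        K,r,t=cal(n);M=R.from_rotvec(r).as_matrix();C=-M.T@t
        d=M.T@np.linalg.inv(K)@np.array([u,v,1.]);d/=np.linalg.norm(d);Q=np.eye(3)-np.outer(d,d);A.append(Q);b.append(Q@C)
    return np.linalg.solve(sum(A),sum(b))
E
python3 - <<'E'
from h import *
np.set_printoptions(precision=1,suppress=True)
T=lambda x,y:(165+(x-.9)/2.8,90+(y-.9)/2.8); S=lambda x,y:(220+(x-1)/3,145+(y-1)/3)
B=lambda x,y,z:back('top',*T(x,y),z); BS=lambda x,y,z:back('side',*S(x,y),z)
eye=B(40,424,23);nose=B(278,510,9)
print('eye',eye,BS(219,172,23),'nose',nose,np.linalg.norm(eye-nose),'should 208.5+')
print('lip w',np.linalg.norm(B(290,472,10)-B(265,547,10)),'back corners',B(194,437,28),B(163,508,28),'front',B(290,472,14),B(265,547,14))
print('rim',B(591,471,35),'w',np.linalg.norm(B(494,471,35)-B(688,471,35)),'side',BS(238,490,35))
print('tip tri',tri(T(282,132),S(433,71)),'B@300',B(281,133,300),'root',B(266,97,265),'posts',B(112,153,271),B(415,28,271))
print('rackbase front corners',B(187,282,10),B(453,173,10),'foot posts',B(180,230,10),B(419,133,10))
print('jar',B(354,438,60),BS(238,328,60),'petri',B(411,560,16),'pip',B(555,180,10),B(585,208,10))
print('spot',back('top',485,231,0),back('side',342.5,405.5,0),'lens tube top',back('top',530.6,216.5,280))
E
```

```text
eye [491.6 415.2  23. ] [493.7 418.3  23. ] nose [415.  220.1   9. ] 210.05604983069253 should 208.5+
lip w 65.83045749331727 back corners [476.9 286.4  28. ] [418.9 312.8  28. ] front [446.3 208.9  14. ] [384.5 231.   14. ]
rim [439.5 -39.9  35. ] w 158.8677750821875 side [443.2 -24.8  35. ]
tip tri [655.9 180.8 303. ] B@300 [655.7 181.8 300. ] root [690.5 195.  265. ] posts [653.3 298.6 271. ] [733.3  92.7 271. ]
rackbase front corners [609.6 293.3  10. ] [696.8  65.7  10. ] foot posts [654.3 298.6  10. ] [732.2  93.7  10. ]
jar [470.4 152.3  60. ] [471.7 146.6  60. ] petri [370.5 109.8  16. ] pip [688.3 -20.7  10. ] [663.4 -45.3  10. ]
spot [ 497.3 -304.1    0. ] [ 499.1 -302.3    0. ] lens tube top [ 498.8 -301.4  280. ]
```

```bash
cat >> h.py <<'E'
np.set_printoptions(precision=3,suppress=True)
def down(ydeg):  # tool z down, tool y at heading ydeg
    y=np.array([np.cos(np.radians(ydeg)),np.sin(np.radians(ydeg)),0]);z=np.array([0,0,-1.]);return np.c_[np.cross(y,z),y,z]
def plan(p1,M1,n,p0=None,M0=None):
    s=sense()
    if p0 is None:p0=np.array(s['ee_pos']);M0=R.from_rotvec(s['tool_rot']).as_matrix()
    rel=R.from_matrix(M0.T@M1).as_rotvec(); step=rel/n; dp=(np.array(p1)-p0)/n; M=M0.copy();X=[]
    for i in range(n):
        X.append(np.round(M.T@dp/500,3).tolist()); M=M@R.from_rotvec(step).as_matrix()
    print('deg/row',np.degrees(np.linalg.norm(step)),'mm/row',np.linalg.norm(dp)); 
    if np.linalg.norm(rel)<1e-3: print(n,'x',np.round(M0.T@dp/500,4))
    else: print(X)
    print('dr',np.round(step/np.pi,4))
E
python3 - <<'E'
from h import *
s=sense();print(R.from_rotvec(s['tool_rot']).as_matrix())
M=down(158.56-180); plan([462.6,341.5,120],M,10)
plan([462.6,341.5,120],down(158.56),10)
E
```

```text
[[-0.959  0.282 -0.   ]
 [ 0.282  0.959 -0.002]
 [-0.    -0.002 -1.   ]]
deg/row 9.507180120258985 mm/row 40.090226442576586
[[-0.07, -0.033, 0.022], [-0.074, -0.021, 0.022], [-0.077, -0.009, 0.022], [-0.077, 0.004, 0.022], [-0.075, 0.017, 0.022], [-0.071, 0.029, 0.022], [-0.066, 0.04, 0.022], [-0.058, 0.051, 0.022], [-0.049, 0.059, 0.022], [-0.039, 0.067, 0.022]]
dr [-0.     0.     0.053]
deg/row 8.492828943351528 mm/row 40.090226442576586
[[-0.07, -0.033, 0.022], [-0.064, -0.043, 0.022], [-0.057, -0.052, 0.022], [-0.048, -0.06, 0.022], [-0.039, -0.066, 0.022], [-0.029, -0.071, 0.022], [-0.018, -0.075, 0.022], [-0.007, -0.077, 0.022], [0.005, -0.077, 0.022], [0.016, -0.075, 0.022]]
dr [-0.    -0.    -0.047]
```

Request:
{"fn": "apply_moves", "kwargs": {"xyz": [[-0.07,-0.033,0.022],[-0.074,-0.021,0.022],[-0.077,-0.009,0.022],[-0.077,0.004,0.022],[-0.075,0.017,0.022],[-0.071,0.029,0.022],[-0.066,0.04,0.022],[-0.058,0.051,0.022],[-0.049,0.059,0.022],[-0.039,0.067,0.022],[0,0,0]], "dr": [[0,0,0.053],[0,0,0.053],[0,0,0.053],[0,0,0.053],[0,0,0.053],[0,0,0.053],[0,0,0.053],[0,0,0.053],[0,0,0.053],[0,0,0.053],[0,0,0]], "jaw": 0, "grip_force": 80}}

```text
t: 1.48
ee_pos: [464.7, 337.4, 120.1]
tool_rot: [2.606, 1.75, -0.003]
ft_force: [0.3, -0.1, 0.1]
grip_width: 1.0
grip_force: 0.0
```

Run:
```python
from h import *
s=sense();print(s['t'],s['ee_pos'],s['q'],s['ft_force'])
plan([462.6,341.5,7],down(158.56-180),5)
```

```text
1.475 [464.679 337.393 120.064] [-1.028  0.374  0.434  1.68  -0.168  1.128 -0.936] [ 0.283 -0.065  0.13 ]
deg/row 0.1625644046346682 mm/row 22.63154977202427
[[0.001, -0.001, 0.045], [0.001, -0.001, 0.045], [0.001, -0.001, 0.045], [0.001, -0.001, 0.045], [0.001, -0.001, 0.045]]
dr [ 0.     0.    -0.001]
```

Request:
{"fn": "apply_moves", "kwargs": {"xyz": [[0.002,-0.002,0.045],[0.002,-0.002,0.045],[0.001,0,0.045],[0,0,0.045],[0,0,0.045],[0,0,0]], "dr": [[0,0,0],[0,0,0],[0,0,0],[0,0,0],[0,0,0],[0,0,0]]}}

```text
t: 2.22
ee_pos: [459.7, 344.4, 7.0]
tool_rot: [2.599, 1.765, -0.006]
ft_force: [0.4, 1.1, 0.6]
grip_width: 0.998
grip_force: 0.0
```

Run:
```python
from h import *
s=sense();print(s['t'],s['ee_pos'],s['ft_force'])
a=cam('top');b=cam('side')
cv2.imwrite('pics/g1.png',np.hstack([cv2.resize(a['image'][195:295,165:290],None,fx=3,fy=3,interpolation=3),cv2.resize(b['image'][170:270,230:355],None,fx=3,fy=3,interpolation=3)]))
```

```text
2.225 [459.683 344.443   7.038] [0.406 1.12  0.625]
```

View pics/g1.png

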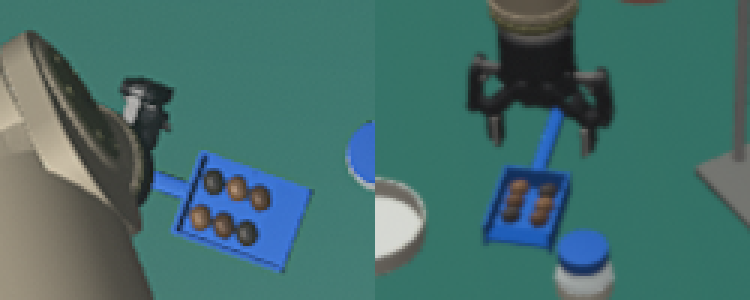

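Picture g1: the fingers straddle the handle behind the pan (top view about (155,180)), and all six pebbles are in. I centre and close.

Request:
{"fn": "apply_moves", "kwargs": {"xyz": [[0,0.006,0],[0,0,0],[0,0,0],[0,0,0],[0,0,0],[0,0,0],[0,0,0],[0,0,0]], "dr": [[0,0,0],[0,0,0],[0,0,0],[0,0,0],[0,0,0],[0,0,0],[0,0,0],[0,0,0]], "jaw": 1, "grip_force": 80}}

```text
t: 3.32
ee_pos: [464.5, 343.7, 8.9]
tool_rot: [-2.601, -1.762, -0.0]
ft_force: [-0.6, 0.5, 2.9]
grip_width: 0.142
grip_force: 78.2
```

Request:
{"fn": "apply_moves", "kwargs": {"xyz": [[0,0,-0.01],[0,0,-0.025],[0,0,-0.045],[0,0,-0.06],[0,0,-0.06],[0,0,-0.05],[0,0,-0.03],[0,0,0]], "dr": [[0,0,0],[0,0,0],[0,-0.01,0],[0,-0.01,0],[0,-0.01,0],[0,0,0],[0,0,0],[0,0,0]]}}

```text
t: 4.32
ee_pos: [467.4, 349.9, 149.6]
tool_rot: [2.556, 1.731, -0.118]
ft_force: [-0.3, -1.0, -1.5]
grip_width: 0.142
grip_force: 78.2
```

Run:
```python
from h import *
s=sense();print(s['t'],s['ee_pos'],s['ft_force'],s['q'])
M=R.from_rotvec(s['tool_rot']).as_matrix();print(M)
plan([496,104,150],M,11)
a=cam('top');b=cam('side')
cv2.imwrite('pics/g2.png',np.hstack([cv2.resize(a['image'][185:295,165:315],None,fx=2.6,fy=2.6,interpolation=3),cv2.resize(b['image'][110:220,240:390],None,fx=2.6,fy=2.6,interpolation=3)]))
```

```text
4.325 [467.361 349.881 149.575] [-0.345 -1.    -1.49 ] [-1.054  0.429  0.445  1.543 -0.136  1.289 -0.975]
[[ 0.369  0.929 -0.034]
 [ 0.925 -0.371 -0.086]
 [-0.092  0.001 -0.996]]
deg/row 0.0 mm/row 22.503988592594713
11 x [-0.039  0.021  0.004]
dr [0. 0. 0.]
```

View pics/g2.png

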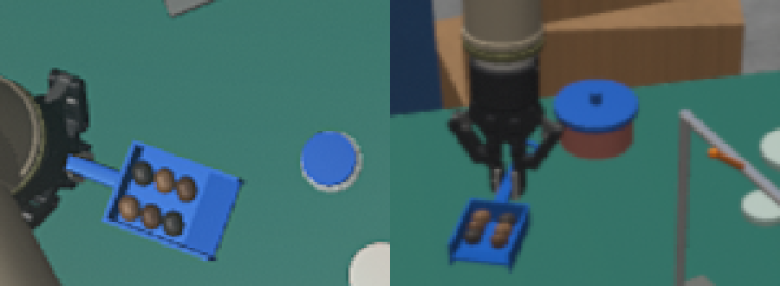

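Request:
{"fn": "apply_moves", "kwargs": {"xyz": [[-0.021,0.011,0.002],[-0.035,0.019,0.004],[-0.045,0.024,0.005],[-0.045,0.024,0.005],[-0.045,0.024,0.005],[-0.045,0.024,0.005],[-0.045,0.024,0.005],[-0.045,0.024,0.005],[-0.045,0.024,0.005],[-0.035,0.019,0.004],[-0.02,0.011,0.002],[0,0,0]], "dr": [[0,0,0],[0,0,0],[0,0,0],[0,0,0],[0,0,0],[0,0,0],[0,0,0],[0,0,0],[0,0,0],[0,0,0],[0,0,0],[0,0,0]]}}

```text
t: 5.92
ee_pos: [493.4, 107.7, 145.3]
tool_rot: [2.557, 1.729, -0.12]
ft_force: [0.5, -0.5, -1.0]
grip_width: 0.139
grip_force: 78.2
```

Run:
```python
from h import *
print('nose in hand',back('top',251.9,269.2,161.8))
s=sense();print(s['t'],s['ee_pos'],s['q'])
def pose(h,th):
    h,th=np.radians([h,th]);x=np.array([np.cos(h)*np.cos(th),np.sin(h)*np.cos(th),np.sin(th)]);y=np.array([np.sin(h),-np.cos(h),0]);return np.c_[x,y,np.cross(x,y)]
N=np.array([447.5,-19.5,0])
M=pose(68.3,22);P=N+[0,0,85]+132.5*M[:,0];plan(P,M,5)
M2=pose(68.3,30);P2=N+[0,0,52]+132.5*M2[:,0];plan(P2,M2,3,P,M)
M3=pose(68.3,64);P3=N+[0,0,45]+132.5*M3[:,0];plan(P3,M3,8,P2,M2);print(P,P2,P3)
```

```text
nose in hand [418.611 228.179 161.8  ]
5.925 [493.409 107.655 145.268] [-0.811  0.252  0.566  1.79  -0.063  1.195 -0.612]
deg/row 5.478446026249732 mm/row 3.361686726734399
[[-0.004, 0.002, 0.005], [-0.005, 0.002, 0.004], [-0.005, 0.002, 0.004], [-0.006, 0.002, 0.003], [-0.006, 0.002, 0.003]]
dr [ 0.    0.03 -0.  ]
deg/row 2.6666666666666656 mm/row 6.093230266576939
[[-0.009, -0.0, 0.008], [-0.009, -0.0, 0.008], [-0.01, -0.0, 0.007]]
dr [0.    0.015 0.   ]
deg/row 4.25 mm/row 9.110566734032096
[[-0.007, 0.0, -0.017], [-0.005, 0.0, -0.017], [-0.004, 0.0, -0.018], [-0.003, 0.0, -0.018], [-0.001, 0.0, -0.018], [0.0, 0.0, -0.018], [0.001, 0.0, -0.018], [0.003, 0.0, -0.018]]
dr [-0.     0.024 -0.   ]
[492.924  94.646 134.635] [489.928  87.116 118.25 ] [468.976  34.468 164.09 ]
```

Request:
{"fn": "apply_moves", "kwargs": {"xyz": [[-0.004,0.002,0.005],[-0.005,0.002,0.004],[-0.005,0.002,0.004],[-0.006,0.002,0.003],[-0.006,0.002,0.003],[-0.009,0,0.008],[-0.009,0,0.008],[-0.01,0,0.007],[0,0,0]], "dr": [[0,0.03,0],[0,0.03,0],[0,0.03,0],[0,0.03,0],[0,0.03,0],[0,0.012,0],[0,0.012,0],[0,0.012,0],[0,0,0]]}}

```text
t: 7.05
ee_pos: [489.9, 87.7, 117.5]
tool_rot: [-2.326, -1.575, -0.579]
ft_force: [0.3, 0.3, -1.9]
grip_width: 0.144
grip_force: 78.3
```

```bash
cat >> h.py <<'E'
def pose(h,th):
    h,th=np.radians([h,th]);x=np.array([np.cos(h)*np.cos(th),np.sin(h)*np.cos(th),np.sin(th)]);y=np.array([np.sin(h),-np.cos(h),0]);return np.c_[x,y,np.cross(x,y)]
E
python3 - <<'E'
from h import *
s=sense();M=R.from_rotvec(s['tool_rot']).as_matrix();print(s['t'],s['ee_pos'],s['q'],'nose',s['ee_pos']-132.5*M[:,0],np.degrees(np.arcsin(M[2,0])))
N=np.array([447.5,-19.5,0])
M3=pose(68.3,66);P3=N+[0,0,43]+132.5*M3[:,0];plan(P3,M3,9)
a=cam('top');b=cam('side')
cv2.imwrite('pics/g3.png',np.hstack([cv2.resize(a['image'][190:320,260:425],None,fx=2.4,fy=2.4,interpolation=3),cv2.resize(b['image'][210:340,200:365],None,fx=2.4,fy=2.4,interpolation=3)]))
E
```

```text
7.05 [489.897  87.7   117.516] [-0.485  0.132  0.616  2.089 -0.701  0.94   0.165] nose [446.412 -20.884  55.269] 28.020976766854442
deg/row 4.219900313561721 mm/row 8.55862301099863
[[-0.007, 0.0, -0.016], [-0.006, 0.0, -0.016], [-0.005, 0.0, -0.016], [-0.004, 0.0, -0.017], [-0.002, 0.0, -0.017], [-0.001, 0.0, -0.017], [0.0, 0.0, -0.017], [0.001, 0.0, -0.017], [0.003, 0.0, -0.017]]
dr [ 0.     0.023 -0.   ]
```

View pics/g3.png

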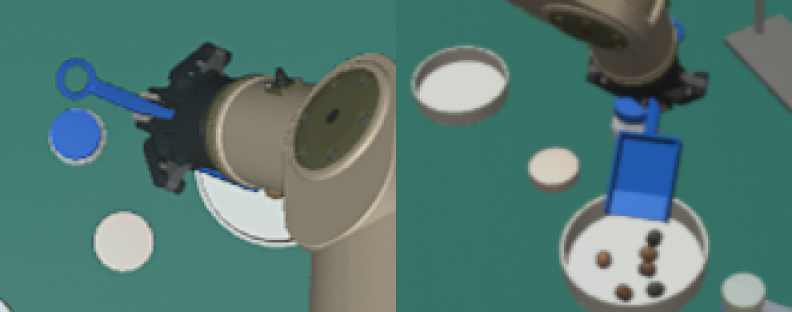

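All six pebbles are already in the dish (side view about (600–655, 238–292)), and the pan is empty. I raise the scoop and turn to the peg.

```bash
cat >> h.py <<'E'
H=21.2;TIP=np.array([655.5,181,300]);ROOT=np.array([693.5,195.8,265]);PEG=(TIP-ROOT)/np.linalg.norm(TIP-ROOT)
def hang(along,th=50):  # TCP with eye centre at root+along*PEG
    M=pose(H,th);return ROOT+along*PEG-M@np.array([76,0,-14.]),M
E
python3 - <<'E'
from h import *
s=sense();M=R.from_rotvec(s['tool_rot']).as_matrix();p=np.array(s['ee_pos'])
print('up',M.T@[0,0,.05])
P,Q=hang(95);print(P,Q[:,2],PEG)
plan(P,Q,11,p+[0,0,150],M)
E
```

```text
up [ 0.023 -0.    -0.044]
[590.778 155.849 259.653] [ 0.714  0.277 -0.643] [-0.707 -0.275  0.651]
deg/row 4.699699959480367 mm/row 11.01580555240932
[[0.015, 0.012, 0.01], [0.016, 0.011, 0.011], [0.016, 0.01, 0.012], [0.016, 0.008, 0.013], [0.016, 0.006, 0.014], [0.016, 0.005, 0.015], [0.016, 0.003, 0.015], [0.015, 0.002, 0.016], [0.015, -0.0, 0.016], [0.014, -0.002, 0.017], [0.013, -0.003, 0.017]]
dr [-0.015  0.011  0.019]
```

Request:
{"fn": "apply_moves", "kwargs": {"xyz": [[0.014,0,-0.027],[0.023,0,-0.044],[0.028,0,-0.053],[0.028,0,-0.053],[0.028,0,-0.053],[0.02,0,-0.038],[0,0,0]], "dr": [[0,0,0],[0,0,0],[0,0,0],[0,0,0],[0,0,0],[0,0,0],[0,0,0]]}}

```text
t: 8.02
ee_pos: [491.1, 87.4, 271.7]
tool_rot: [-2.325, -1.578, -0.586]
ft_force: [-0.2, 0.2, -2.2]
grip_width: 0.144
grip_force: 78.3
```

Request:
{"fn": "apply_moves", "kwargs": {"xyz": [[0.015,0.012,0.01],[0.016,0.011,0.011],[0.016,0.01,0.012],[0.016,0.008,0.013],[0.016,0.006,0.014],[0.016,0.005,0.015],[0.016,0.003,0.015],[0.015,0.002,0.016],[0.015,0,0.016],[0.014,-0.002,0.017],[0.013,-0.003,0.017],[0,0,0]], "dr": [[-0.015,0.011,0.019],[-0.015,0.011,0.019],[-0.015,0.011,0.019],[-0.015,0.011,0.019],[-0.015,0.011,0.019],[-0.015,0.011,0.019],[-0.015,0.011,0.019],[-0.015,0.011,0.019],[-0.015,0.011,0.019],[-0.015,0.011,0.019],[-0.015,0.011,0.019],[0,0,0]]}}

```text
t: 9.52
ee_pos: [589.4, 155.4, 259.4]
tool_rot: [-2.655, -0.476, -1.249]
ft_force: [-0.5, -0.6, -1.3]
grip_width: 0.136
grip_force: 78.3
```

Run:
```python
from h import *
s=sense();M=R.from_rotvec(s['tool_rot']).as_matrix();p=np.array(s['ee_pos']);print(s['t'],p,s['q'],M[:,2])
eye=p+M@[76,0,-14.];print('eye',eye,'along',(eye-ROOT)@PEG,'off',(eye-ROOT)-PEG*((eye-ROOT)@PEG))
a=cam('top');b=cam('side')
print('proj eye',proj('top',eye),proj('side',eye),'tip',proj('top',TIP),proj('side',TIP))
cv2.imwrite('pics/g4.png',np.hstack([cv2.resize(a['image'][90:190,215:315],None,fx=4,fy=4,interpolation=3),cv2.resize(b['image'][110:210,320:420],None,fx=4,fy=4,interpolation=3)]))
P,Q=hang(80);plan(P,Q,2)
```

```text
9.525 [589.405 155.353 259.383] [-0.368 -0.172  0.103  2.221 -0.334  0.225 -1.182] [ 0.718  0.284 -0.635]
eye [624.847 167.619 326.951] along 96.65329496461888 off [-0.31  -1.563 -0.997]
proj eye [[271.725 150.   ]] [[353.571 165.235]] tip [[265.452 137.285]] [[363.665 169.274]]
deg/row 0.6245708014266023 mm/row 8.397835794133151
[[-0.0, -0.002, 0.017], [-0.0, -0.002, 0.017]]
dr [-0.001 -0.002 -0.003]
```

View pics/g4.png

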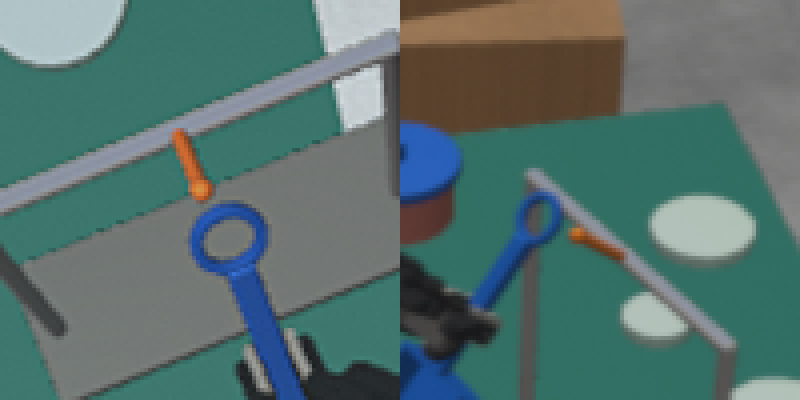

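The eye shows at top (229,240) and side (540,218), and the ball at top (201,189) and side (577,234). The eye sits about 3 mm to the right of the peg line, so I correct that while I advance.

Request:
{"fn": "apply_moves", "kwargs": {"xyz": [[0,-0.003,0.015],[0,-0.003,0.025],[0,0,0.025],[0,0,0.015],[0,0,0]], "dr": [[-0.001,-0.002,-0.003],[-0.001,-0.002,-0.003],[0,0,0],[0,0,0],[0,0,0]]}}

```text
t: 10.25
ee_pos: [618.5, 168.2, 235.2]
tool_rot: [-2.671, -0.497, -1.244]
ft_force: [-0.7, 0.3, -1.3]
grip_width: 0.141
grip_force: 78.3
```

Run:
```python
from h import *
s=sense();M=R.from_rotvec(s['tool_rot']).as_matrix();p=np.array(s['ee_pos']);print(s['t'],p,s['ft_force'],s['q'],M[:,2])
eye=p+M@[76,0,-14.];print('eye',eye,'along',(eye-ROOT)@PEG,'off tool',M.T@((eye-ROOT)-PEG*((eye-ROOT)@PEG)))
a=cam('top');b=cam('side')
cv2.imwrite('pics/g5.png',np.hstack([cv2.resize(a['image'][90:190,215:315],None,fx=4,fy=4,interpolation=3),cv2.resize(b['image'][110:210,320:420],None,fx=4,fy=4,interpolation=3)]))
P,Q=hang(18);plan(P,Q,3)
```

```text
10.25 [618.461 168.246 235.237] [-0.66   0.276 -1.328] [-0.4   -0.065  0.119  2.182 -0.375  0.166 -1.139] [ 0.715  0.274 -0.643]
eye [654.072 182.016 302.426] along 56.05060863897046 off tool [ 1.211 -1.467  0.007]
deg/row 0.05955825465851813 mm/row 12.95824686682079
[[-0.001, 0.001, 0.026], [-0.001, 0.001, 0.026], [-0.001, 0.001, 0.026]]
dr [ 0. -0. -0.]
```

View pics/g5.png

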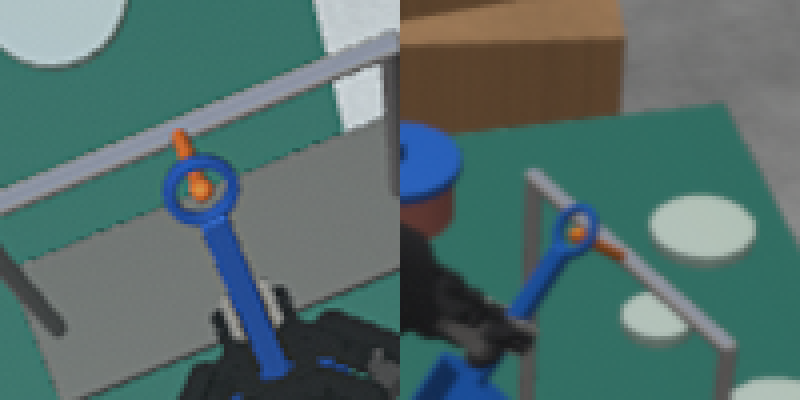

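The ball shows in the hole in both views, at (200,188) and (578,233). I push on along the peg.

Request:
{"fn": "apply_moves", "kwargs": {"xyz": [[0,0.001,0.015],[0,0.001,0.02],[0,0,0.02],[0,0,0.015],[0,0,0.006],[0,0,0]], "dr": [[0,0,0],[0,0,0],[0,0,0],[0,0,0],[0,0,0],[0,0,0]]}}

```text
t: 11.1
ee_pos: [646.0, 177.4, 212.2]
tool_rot: [-2.67, -0.496, -1.247]
ft_force: [0.3, 1.3, -2.2]
grip_width: 0.142
grip_force: 78.3
```

Request:
{"fn": "apply_moves", "kwargs": {"xyz": [[0,0,0],[0,0,0],[0,0,0],[0,0,0],[0,0,0],[0,0,0]], "dr": [[0,0,0],[0,0,0],[0,0,0],[0,0,0],[0,0,0],[0,0,0]], "jaw": 0}}

```text
t: 11.85
ee_pos: [646.0, 177.5, 211.9]
tool_rot: [-2.67, -0.496, -1.247]
ft_force: [-0.4, -1.1, 0.2]
grip_width: 1.004
grip_force: 0.0
```

Request:
{"fn": "apply_moves", "kwargs": {"xyz": [[0,0,-0.02],[0,0,-0.04],[0,0,-0.05],[0,0,-0.05],[0,0,-0.05],[0,0,-0.03],[0,0,0]], "dr": [[0,0,0],[0,0,0],[0,0,0],[0,0,0],[0,0,0],[0,0,0],[0,0,0]]}}

```text
t: 12.72
ee_pos: [567.4, 143.1, 285.5]
tool_rot: [-2.674, -0.489, -1.249]
ft_force: [0.9, 0.1, 0.1]
grip_width: 1.002
grip_force: 0.0
```

Run:
```python
from h import *
s=sense();M=R.from_rotvec(s['tool_rot']).as_matrix();p=np.array(s['ee_pos']);print(s['t'],p,s['ft_force'],s['q'])
a=cam('top');b=cam('side')
cv2.imwrite('pics/g6.png',np.hstack([cv2.resize(a['image'][90:300,210:410],None,fx=2,fy=2),cv2.resize(b['image'][130:340,240:440],None,fx=2,fy=2)]))
```

```text
12.725 [567.43  143.141 285.499] [0.946 0.135 0.125] [-0.147 -0.25  -0.087  2.214 -0.358  0.324 -1.162]
```

View pics/g6.png

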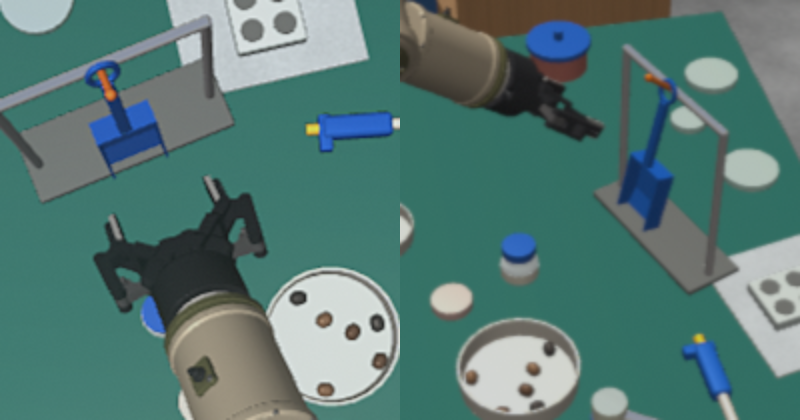

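The scoop hangs on the peg, with the eye at the root and the pan down. All six pebbles are spread in the dish at top crop (298,297), (324,319), (352,331), (377,323), (380,361) and (326,390); its +y (left) side is free. I will pinch the wall there and slide.

Run:
```python
from h import *
for u,v in [(519.5,159.2)]: print('base',back('top',u,v,22))
o=np.array([497.8,-303.2]);b=back('top',519.5,159.2,22)[:2]-o;print(b,np.linalg.norm(b),'exp 190')
ang=np.arctan2(b[1],b[0])-np.arctan2(-60,180);c,s_=np.cos(ang),np.sin(ang);print('mic yaw',np.degrees(ang),'column',o+[c*170+s_*63,s_*170-c*63])
print('col top',back('top',583,131,290),'side',tri((583,131),(435,352)))
for q in [(359,238.5),(372,249.5),(386,255.5),(398.5,251.5),(400,270.5),(373,285)]:print(back('top',*q,13)[:2]-[439.5,-40])
plan([441,38,150],pose(0,-10),11)
```

```text
base [ 662.391 -386.634   22.   ]
[164.591 -83.434] 184.53055531621877 exp 190
mic yaw -8.446320351898077 column [ 656.703 -390.487]
col top [ 653.104 -402.617  290.   ] side [ 650.143 -397.372  300.177]
[47.315 35.391]
[20.683  5.858]
[  5.754 -26.334]
[ 14.304 -55.864]
[-30.103 -57.644]
[-62.063   6.413]
deg/row 5.740997805520866 mm/row 19.335967939383927
[[-0.037, 0.01, -0.006], [-0.037, 0.011, -0.002], [-0.037, 0.012, 0.001], [-0.036, 0.013, 0.005], [-0.035, 0.015, 0.008], [-0.033, 0.016, 0.012], [-0.032, 0.016, 0.015], [-0.03, 0.017, 0.018], [-0.027, 0.018, 0.021], [-0.024, 0.019, 0.024], [-0.022, 0.019, 0.026]]
dr [-0.004 -0.03   0.01 ]
```

Request:
{"fn": "apply_moves", "kwargs": {"xyz": [[-0.037,0.01,-0.006],[-0.037,0.011,-0.002],[-0.037,0.012,0.001],[-0.036,0.013,0.005],[-0.035,0.015,0.008],[-0.033,0.016,0.012],[-0.032,0.016,0.015],[-0.03,0.017,0.018],[-0.027,0.018,0.021],[-0.024,0.019,0.024],[-0.022,0.019,0.026],[0,0,0]], "dr": [[-0.004,-0.03,0.01],[-0.004,-0.03,0.01],[-0.004,-0.03,0.01],[-0.004,-0.03,0.01],[-0.004,-0.03,0.01],[-0.004,-0.03,0.01],[-0.004,-0.03,0.01],[-0.004,-0.03,0.01],[-0.004,-0.03,0.01],[-0.004,-0.03,0.01],[-0.004,-0.03,0.01],[0,0,0]], "jaw": 0.6, "grip_force": 30}}

```text
t: 14.32
ee_pos: [440.8, 37.6, 148.2]
tool_rot: [3.113, 0.015, -0.276]
ft_force: [1.1, 0.6, -0.5]
grip_width: 0.402
grip_force: 0.0
```

Run:
```python
from h import *
s=sense();M=R.from_rotvec(s['tool_rot']).as_matrix();p=np.array(s['ee_pos']);print(s['t'],p,s['q'],s['grip_width'],M[:,2])
a=cam('top')['image']
# visible dish rim / floor and pebbles
m=(a.min(2)>150).astype(np.uint8);k,l,st,ce=cv2.connectedComponentsWithStats(m)
for i in range(1,k):
    if st[i,4]>250 and 330<ce[i][0]<420 and 210<ce[i][1]<300:print(st[i],ce[i])
```

```text
14.325 [440.762  37.554 148.152] [ 0.046  0.204 -0.221  1.81   0.032  1.31  -1.747] 0.40223850357539964 [-0.176 -0.017 -0.984]
```

Run:
```python
from h import *
b=cam('side')['image'];a=cam('top')['image'];b0=cv2.imread('pics/side0.png');a0=cv2.imread('pics/top0.png')
for x in (b0,b):
    m=(x.min(2)>150)[280:350,250:335];ys,xs=np.nonzero(m);print('side',xs.min()+250,xs.max()+250,ys.min()+280,ys.max()+280)
for x in (a0,a):
    m=(x.min(2)>150)[215:300,335:420];ys,xs=np.nonzero(m);print('top',xs.min()+335,xs.max()+335,ys.min()+215,ys.max()+215,m.sum())
s=sense();plan([440,38,13],pose(0,-10),6)
```

```text
side 255 329 280 336
side 256 329 280 336
top 341 410 224 292 3505
top 335 410 215 272 467
deg/row 0.1744853015362318 mm/row 22.89843419138785
[[0.007, -0.0, 0.045], [0.007, -0.0, 0.045], [0.007, -0.0, 0.045], [0.007, -0.0, 0.045], [0.007, -0.0, 0.045], [0.007, 0.0, 0.045]]
dr [ 0.001 -0.     0.001]
```

Request:
{"fn": "apply_moves", "kwargs": {"xyz": [[0.006,0,0.03],[0.007,0,0.05],[0.007,0,0.05],[0.007,0,0.05],[0.006,0,0.045],[0.005,0,0.03],[0.002,0,0.015],[0,0,0]], "dr": [[0.001,0,0.001],[0.001,0,0.001],[0.001,0,0.001],[0.001,0,0.001],[0.001,0,0.001],[0,0,0.001],[0,0,0],[0,0,0]]}}

```text
t: 15.48
ee_pos: [437.2, 37.0, 13.7]
tool_rot: [-3.129, 0.017, 0.272]
ft_force: [0.2, -0.0, 0.3]
grip_width: 0.401
grip_force: 0.0
```

Request:
{"fn": "apply_moves", "kwargs": {"xyz": [[0,0,0],[0,0,0],[0,0,0],[0,0,0],[0,0,0],[0,0,0]], "dr": [[0,0,0],[0,0,0],[0,0,0],[0,0,0],[0,0,0],[0,0,0]], "jaw": 1, "grip_force": 30}}

```text
t: 16.23
ee_pos: [438.5, 37.0, 14.5]
tool_rot: [-3.129, 0.017, 0.269]
ft_force: [5.5, -0.0, 5.7]
grip_width: 0.049
grip_force: 29.9
```

Run:
```python
from h import *
s=sense();p=np.array(s['ee_pos']);M=R.from_rotvec(s['tool_rot']).as_matrix();print(s['t'],p,s['ft_force'],s['moment'],s['q'])
plan([498,-225.5,p[2]],M,1)
```

```text
16.225 [438.468  36.974  14.466] [ 5.479 -0.007  5.718] [-0.49  -0.94   0.498] [ 0.047  0.366 -0.214  1.945  0.056  1.008 -1.776]
deg/row 0.0 mm/row 269.1408677759456
1 x [ 0.123  0.524 -0.021]
dr [0. 0. 0.]
```

Request:
{"fn": "apply_moves", "kwargs": {"xyz": [[0.002,0.008,0],[0.004,0.016,-0.001],[0.006,0.023,-0.001],[0.007,0.03,-0.001],[0.007,0.03,-0.001],[0.007,0.03,-0.001]], "dr": [[0,0,0],[0,0,0],[0,0,0],[0,0,0],[0,0,0],[0,0,0]]}}

```text
t: 16.98
ee_pos: [452.8, -27.8, 14.4]
tool_rot: [-3.124, 0.014, 0.274]
ft_force: [-3.1, 14.4, 17.1]
grip_width: 0.044
grip_force: 33.9
```

Request:
{"fn": "apply_moves", "kwargs": {"xyz": [[0.007,0.03,-0.002],[0.007,0.03,-0.002],[0.007,0.03,-0.002],[0.007,0.03,-0.002],[0.007,0.03,-0.001],[0.007,0.03,-0.001],[0.007,0.03,-0.001],[0.007,0.03,-0.001],[0.006,0.023,-0.001],[0.005,0.02,-0.001],[0.003,0.014,-0.001],[0,0,0]], "dr": [[0,0,0],[0,0,0],[0,0,0],[0,0,0],[0,0,0],[0,0,0],[0,0,0],[0,0,0],[0,0,0],[0,0,0],[0,0,0],[0,0,0]]}}

```text
t: 18.48
ee_pos: [487.2, -182.1, 14.8]
tool_rot: [3.129, -0.019, -0.272]
ft_force: [-1.4, -1.5, 0.6]
grip_width: 0.04
grip_force: 29.3
```

```bash
cat > dish.py <<'E'
from h import *
from scipy.optimize import least_squares
s=sense();p=np.array(s['ee_pos']);M=R.from_rotvec(s['tool_rot']).as_matrix();print(s['t'],p,s['ft_force'],s['q'])
a=cam('top','t_'+str(int(s['t']*100))+'.png')['image'];b=cam('side','s_'+str(int(s['t']*100))+'.png')['image']
for n,im in(('top',a),('side',b)):
    hs=cv2.cvtColor(im,cv2.COLOR_BGR2HSV)
    pc=proj(n,[p[0],p[1]-78,6]).astype(int)[0];print(n,'expected centre px',pc)
    # dark/brown pebble blobs inside the expected dish floor
    poly=proj(n,[[p[0]+70*np.cos(t),p[1]-78+70*np.sin(t),12] for t in np.linspace(0,6.28,60)]).astype(np.int32)
    mk=np.zeros(im.shape[:2],np.uint8);cv2.fillPoly(mk,[poly],1)
    d=((im.max(2)<125)&(mk>0)).astype(np.uint8);k,l,st,ce=cv2.connectedComponentsWithStats(d)
    print([(tuple(np.round(ce[i]).astype(int).tolist()),int(st[i,4])) for i in range(1,k) if st[i,4]>8])
    crop=im[pc[1]-50:pc[1]+50,pc[0]-50:pc[0]+50];
E
python3 dish.py
```

```text
18.475 [ 487.199 -182.119   14.838] [-1.353 -1.523  0.557] [ 0.334  0.494 -0.087  1.741  0.096  1.078 -1.382]
top expected centre px [467 235]
[((453, 233), 786)]
side expected centre px [333 389]
[((346, 369), 144), ((340, 385), 23), ((306, 387), 23), ((334, 397), 45), ((345, 411), 49), ((339, 408), 42), ((321, 408), 18)]
```

Request:
{"fn": "apply_moves", "kwargs": {"xyz": [[0.003,0.008,0],[0.004,0.018,-0.001],[0.005,0.022,-0.001],[0.004,0.02,-0.001],[0.003,0.014,0],[0.001,0.006,0],[0,0,0],[0,0,0]], "dr": [[0,0,0],[0,0,0],[0,0,0],[0,0,0],[0,0,0],[0,0,0],[0,0,0],[0,0,0]]}}

```text
t: 19.58
ee_pos: [496.8, -225.4, 14.7]
tool_rot: [3.129, -0.018, -0.272]
ft_force: [-0.8, -0.2, 1.3]
grip_width: 0.04
grip_force: 30.5
```

```bash
cat > fit.py <<'E'
from h import *
from scipy.ndimage import map_coordinates
# fit dish centre: outline (rim circle z=35 r=80, foot r=78 z=0) against the strongest white/green edge in the side view
def score(im,n,c,r,z):
    t=np.linspace(0,2*np.pi,240,endpoint=False);f=lambda rr:map_coordinates(im,proj(n,np.c_[c[0]+rr*np.cos(t),c[1]+rr*np.sin(t),np.full(240,z)])[:,::-1].T,order=1)
    return np.abs(f(r+3)-f(r-3))
def fit(n,f,c0,w=16,st=1.0):
    im=cv2.GaussianBlur(cv2.cvtColor(cv2.imread(f),cv2.COLOR_BGR2GRAY),(3,3),0).astype(float);best=[]
    for dx in np.arange(-w,w+.1,2):
        for dy in np.arange(-w,w+.1,2):
            c=(c0[0]+dx,c0[1]+dy);best.append((score(im,n,c,80,35).mean()+score(im,n,c,76,35).mean(),c))
    best.sort(key=lambda q:-q[0]);return best[:3]
E
python3 dish.py; ls -t pics|head -2
python3 - <<'E'
from fit import *
import glob,os
print('check start',fit('side','pics/side0.png',(439.5,-40))[:2],fit('top','pics/top0.png',(439.5,-40))[:2])
print(fit('side',max(glob.glob('pics/s_*'),key=os.path.getmtime),(498,-303)))
E
```

```text
19.575 [ 496.831 -225.39    14.664] [-0.756 -0.154  1.313] [ 0.384  0.536 -0.069  1.674  0.1    1.1   -1.314]
top expected centre px [485 230]
[((474, 227), 1041)]
side expected centre px [341 404]
[((360, 387), 79), ((313, 403), 22), ((348, 401), 30), ((342, 413), 48), ((348, 424), 51), ((350, 429), 32), ((329, 425), 24)]
s_1957.png
t_1957.png
check start [(np.float64(91.59409617659534), (np.float64(439.5), np.float64(-38.0))), (np.float64(89.97814496151024), (np.float64(439.5), np.float64(-40.0)))] [(np.float64(95.95087562782628), (np.float64(439.5), np.float64(-38.0))), (np.float64(89.22561283967725), (np.float64(443.5), np.float64(-36.0)))]
[(np.float64(101.44725537655987), (np.float64(482.0), np.float64(-319.0))), (np.float64(98.97373291566599), (np.float64(484.0), np.float64(-319.0))), (np.float64(96.12963311545663), (np.float64(486.0), np.float64(-319.0)))]
```

Request:
{"fn": "apply_moves", "kwargs": {"xyz": [[0,0,0],[0,0,0],[0,0,0],[0,0,-0.01],[0,0,-0.03],[0,0,-0.04],[0,-0.02,-0.03],[0,-0.06,0],[0,-0.1,0],[0,-0.1,0],[0,-0.08,0],[0,0,0]], "dr": [[0,0,0],[0,0,0],[0,0,0],[0,0,0],[0,0,0],[0,0,0],[0,0,0],[0,0,0],[0,0,0],[0,0,0],[0,0,0],[0,0,0]], "jaw": 0.8}}

```text
t: 21.18
ee_pos: [508.7, -39.4, 69.6]
tool_rot: [-3.127, 0.005, 0.271]
ft_force: [0.0, -0.8, -0.1]
grip_width: 0.202
grip_force: 0.0
```

Run:
```python
from h import *
s=sense();print(s['t'],s['ee_pos'],s['ft_force'])
a=cam('top','f_top.png')['image'];b=cam('side','f_side.png')['image']
# radial dark edges in the top view about the spot: print profile of gray vs radius, in 12 directions at z=35
from scipy.ndimage import map_coordinates
c=np.array([497.8,-303.2]);rr=np.arange(60,104,3)
for n,im in(('top',a),('side',b)):
    g=cv2.cvtColor(im,cv2.COLOR_BGR2GRAY).astype(float);print(n,rr)
    for d in range(0,360,30):
        t=np.radians(d);P=np.c_[c[0]+rr*np.cos(t),c[1]+rr*np.sin(t),np.full(len(rr),35.)]
        print(d,map_coordinates(g,proj(n,P)[:,::-1].T,order=1).astype(int))
```

```text
21.175 [508.705 -39.354  69.625] [ 0.041 -0.842 -0.144]
top [ 60  63  66  69  72  75  78  81  84  87  90  93  96  99 102]
0 [214 110  86 168 223 218 218 218 184  86  97  99  99  99 100]
30 [223 221 200 103 207 179 219 217 217 221 196 106  98  99 100]
60 [216 216 216 217 219 193 119 207 221 217 218 222 166  94 101]
90 [216 216 216 216 217 201 196 119  98 186 220 220 208 115  79]
120 [215 216 216 215 216 216 215 215 157  94 158 219 224 150  83]
150 [215 215 216 217 215 215 215 211 199 107 183 217 120  99 103]
180 [215 215 215 215 215 216 212 129 192 200 117 100 103 102 103]
210 [215 216 216 217 210 122  73 144 186 105  98 100 100 101 101]
240 [217 222 188  99 100  93 154 195  98  97  98  99  98  99  99]
270 [ 99 104  93  90  91 147 136  84  89  95  94  96  97  97  96]
300 [98 97 95 88 74 65 59 64 75 75 77 87 83 93 92]
330 [137 108 108 155 217 218 205 111  96  99  99  98  98  98  98]
side [ 60  63  66  69  72  75  78  81  84  87  90  93  96  99 102]
0 [162 107 115 165 203 209 209 178 117  94  92  93  92  93  93]
30 [ 99  98 100 127 173 147  98  93  93  93  93  94  93  93  93]
60 [102 103 103 105 126 179 147 100  94  93  93  93  94  94  94]
90 [110 104 104 104 104 114 150 164 106  94  94  93  93  93  93]
120 [204 160 108  98  97  96 102 144 174 115  96  94  94  94  94]
150 [213 213 212 207 157  97  86 105 160 144 100  94  95  94  95]
180 [167  88  77  85  83 106 179 166 183 186 145  99  94  94  95]
210 [213 212 213 213 213 213 205 200 169 102  97 152 193 143  97]
240 [213 213 210 176 120 107 180 142 102  97  97 100 155 207 194]
270 [ 83  70  59  55 108 178 121  95  93  93 123 194 212 212 199]
300 [213 213 212 211 190 114  88 133 200 213 212 212 210 166 102]
330 [213 212 204 188 186 206 212 213 213 211 186 108  92  93  92]
```

```bash
cat > ring.py <<'E'
from h import *
from scipy.ndimage import map_coordinates
t=np.linspace(0,2*np.pi,240,endpoint=False)
def smp(g,n,c,r,z=35.): return map_coordinates(g,proj(n,np.c_[c[0]+r*np.cos(t),c[1]+r*np.sin(t),np.full(240,z)])[:,::-1].T,order=1)
def ring(n,f,c0,w=14):
    g=cv2.cvtColor(cv2.imread(f),cv2.COLOR_BGR2GRAY).astype(float);o=[]
    for dx in np.arange(-w,w+1,1.):
        for dy in np.arange(-w,w+1,1.):
            c=(c0[0]+dx,c0[1]+dy);i=smp(g,n,c,78);lo=np.minimum(smp(g,n,c,73.5),smp(g,n,c,83));o.append((np.clip(i-lo,0,90).mean(),c))
    o.sort(key=lambda q:-q[0]);return [(round(float(a),1),float(c[0]),float(c[1])) for a,c in o[:3]]
E
python3 - <<'E'
from ring import *
for n in('top','side'):
    print(n,'start',ring(n,f'pics/{n}0.png',(440,-39),8),'now',ring(n,f'pics/f_{n}.png',(494,-302)))
E
```

```text
top start [(88.0, 440.0, -39.0), (87.3, 441.0, -39.0), (85.4, 440.0, -40.0)] now [(70.2, 491.0, -303.0), (68.6, 492.0, -303.0), (67.4, 491.0, -304.0)]
side start [(72.1, 441.0, -37.0), (71.5, 441.0, -36.0), (70.6, 440.0, -36.0)] now [(68.1, 491.0, -300.0), (67.0, 490.0, -300.0), (66.7, 491.0, -301.0)]
```

Run:
```python
from h import *
M=pose(-12,0);A=np.array([377,-277.5,100]);plan(A,M,9);plan(A-[0,0,90],M,3,A,M);print(back('top',459,335,20))
```

```text
deg/row 1.6811021096732095 mm/row 29.949259359127282
[[-0.029, 0.052, -0.002], [-0.028, 0.053, -0.002], [-0.027, 0.053, -0.003], [-0.026, 0.054, -0.004], [-0.025, 0.054, -0.004], [-0.023, 0.055, -0.005], [-0.022, 0.055, -0.005], [-0.021, 0.056, -0.006], [-0.019, 0.056, -0.006]]
dr [0.001 0.006 0.007]
deg/row 0.0 mm/row 30.0
3 x [0.   0.   0.06]
dr [0. 0. 0.]
[ 257.945 -226.097   20.   ]
```

Request:
{"fn": "apply_moves", "kwargs": {"xyz": [[-0.029,0.052,-0.002],[-0.028,0.053,-0.002],[-0.027,0.053,-0.003],[-0.026,0.054,-0.004],[-0.025,0.054,-0.004],[-0.023,0.055,-0.005],[-0.022,0.055,-0.005],[-0.021,0.056,-0.006],[-0.019,0.056,-0.006],[0,0,0]], "dr": [[0.001,0.006,0.007],[0.001,0.006,0.007],[0.001,0.006,0.007],[0.001,0.006,0.007],[0.001,0.006,0.007],[0.001,0.006,0.007],[0.001,0.006,0.007],[0.001,0.006,0.007],[0.001,0.006,0.007],[0,0,0]], "jaw": 1}}

```text
t: 22.52
ee_pos: [374.4, -280.8, 98.9]
tool_rot: [-3.114, 0.341, 0.004]
ft_force: [-0.8, -0.1, -0.1]
grip_width: -0.001
grip_force: 0.0
```

Request:
{"fn": "apply_moves", "kwargs": {"xyz": [[0,0,0.03],[0,0,0.05],[0,0,0.05],[0,0,0.035],[0,0,0.01],[0,0,0]], "dr": [[0,0,0],[0,0,0],[0,0,0],[0,0,0],[0,0,0],[0,0,0]]}}

```text
t: 23.28
ee_pos: [376.5, -275.7, 10.3]
tool_rot: [-3.113, 0.327, 0.006]
ft_force: [0.6, 0.8, 0.7]
grip_width: -0.001
grip_force: 0.0
```

Run:
```python
from h import *
s=sense();p=np.array(s['ee_pos']);M=R.from_rotvec(s['tool_rot']).as_matrix();print(s['t'],p,s['ft_force'],s['q'],M[:,0])
plan([403.5,-283.1,10],M,1);plan([410.7,-284.6,10],M,1)
```

```text
23.275 [ 376.525 -275.698   10.27 ] [0.608 0.835 0.692] [ 0.549  0.299  0.024  2.032 -0.021  0.82  -1.194] [ 0.978 -0.208 -0.005]
deg/row 0.0 mm/row 27.97299374001828
1 x [0.056 0.003 0.   ]
dr [0. 0. 0.]
deg/row 0.0 mm/row 35.315975552870206
1 x [0.071 0.003 0.   ]
dr [0. 0. 0.]
```

Request:
{"fn": "apply_moves", "kwargs": {"xyz": [[0.015,0.001,0],[0.015,0.001,0],[0.01,0.001,0],[0.004,0,0],[0.004,0,0],[0,0,0]], "dr": [[0,0,0],[0,0,0],[0,0,0],[0,0,0],[0,0,0],[0,0,0]]}}

```text
t: 24.02
ee_pos: [399.6, -282.8, 10.6]
tool_rot: [-3.114, 0.329, 0.005]
ft_force: [-0.7, 0.0, 0.8]
grip_width: -0.002
grip_force: 0.0
```

Request:
{"fn": "apply_moves", "kwargs": {"xyz": [[0.004,0,0],[0.004,0,0],[0.002,0,0],[0,0,0]], "dr": [[0,0,0],[0,0,0],[0,0,0],[0,0,0]]}}

```text
t: 24.52
ee_pos: [403.6, -283.6, 10.3]
tool_rot: [-3.113, 0.329, 0.008]
ft_force: [-4.8, 0.9, 3.0]
grip_width: 0.004
grip_force: 2.6
```

```bash
cat > look.py <<'E'
from ring import *
import sys
s=sense();print(s['t'],s['ee_pos'],s['ft_force'])
for n in('top','side'):
    f='l%d_%s.png'%(s['t']*100,n);cam(n,f);print(n,ring(n,'pics/'+f,(496,-302),10))
E
python3 look.py
```

```text
24.525 [ 403.559 -283.635   10.313] [-4.83   0.937  2.965]
top [(51.5, 494.0, -304.0), (50.9, 494.0, -303.0), (50.8, 493.0, -304.0)]
side [(70.7, 493.0, -301.0), (70.1, 493.0, -300.0), (69.3, 494.0, -301.0)]
```

Request:
{"fn": "apply_moves", "kwargs": {"xyz": [[0.004,0,0],[0.004,0,0],[0.003,0,0],[0,0,0],[0,0,0]], "dr": [[0,0,0],[0,0,0],[0,0,0],[0,0,0],[0,0,0]]}}

```text
t: 25.25
ee_pos: [410.0, -285.0, 10.5]
tool_rot: [-3.114, 0.329, 0.005]
ft_force: [-2.6, 1.0, 0.9]
grip_width: 0.0
grip_force: 1.2
```

```bash
python3 look.py
```

```text
25.25 [ 410.04  -284.963   10.49 ] [-2.571  0.968  0.855]
top [(52.9, 500.0, -305.0), (51.8, 500.0, -306.0), (51.7, 499.0, -306.0)]
side [(70.7, 499.0, -302.0), (70.2, 500.0, -303.0), (70.1, 500.0, -302.0)]
```

Request:
{"fn": "apply_moves", "kwargs": {"xyz": [[-0.02,0,0],[-0.04,0,-0.02],[-0.02,0,-0.06],[0,-0.04,-0.08],[0,-0.1,-0.1],[0,-0.12,-0.1],[0,-0.12,-0.06],[0,-0.1,0],[0,0,0]], "dr": [[0,0,0],[0,0,0],[0,0,0],[0,0,0],[0,0,0],[0,0,0],[0,0,0],[0,0,0],[0,0,0]]}}

```text
t: 26.48
ee_pos: [417.5, -61.6, 205.9]
tool_rot: [-3.114, 0.317, 0.001]
ft_force: [-1.2, 0.5, 0.1]
grip_width: 0.001
grip_force: 0.0
```

```bash
python3 look.py
python3 - <<'E'
from h import *
import glob,os
for n in('top','side'):
    f=max(glob.glob(f'pics/l*_{n}.png'),key=os.path.getmtime);im=cv2.imread(f);i0=cv2.imread(f'pics/{n}0.png')
    poly=proj(n,[[499+71*np.cos(t),-303+71*np.sin(t),10] for t in np.linspace(0,6.28,60)]).astype(np.int32)
    mk=np.zeros(im.shape[:2],np.uint8);cv2.fillPoly(mk,[poly],1)
    d=((im.max(2)<135)&(mk>0)).astype(np.uint8);k,l,st,ce=cv2.connectedComponentsWithStats(d)
    print(n,[(back(n,*ce[i],13)[:2].round().tolist(),st[i,2:].tolist()) for i in range(1,k) if st[i,4]>6])
    df=(cv2.absdiff(im,i0).max(2)>40).astype(np.uint8);k,l,st,ce=cv2.connectedComponentsWithStats(df)
    print('changed',[(st[i,:4].tolist()) for i in range(1,k) if st[i,4]>15])
E
```

```text
26.475 [417.526 -61.574 205.883] [-1.166  0.51   0.149]
top [(54.3, 499.0, -305.0), (53.2, 500.0, -305.0), (52.5, 499.0, -306.0)]
side [(67.0, 499.0, -302.0), (66.4, 500.0, -303.0), (66.4, 500.0, -302.0)]
top [([550.0, -275.0], [9, 7, 49]), ([511.0, -352.0], [22, 19, 243]), ([521.0, -302.0], [9, 8, 46]), ([498.0, -262.0], [30, 35, 331]), ([464.0, -357.0], [7, 8, 38])]
changed [[252, 120, 18, 16], [254, 138, 39, 39], [469, 196, 50, 17], [341, 203, 185, 277], [469, 205, 10, 8], [494, 224, 9, 9], [171, 234, 98, 52], [6, 393, 73, 51], [0, 406, 19, 52], [340, 458, 66, 22], [0, 461, 69, 19], [366, 464, 36, 9]]
side [([512.0, -233.0], [10, 1, 10]), ([457.0, -245.0], [9, 8, 9]), ([550.0, -272.0], [7, 10, 50]), ([521.0, -301.0], [8, 7, 38]), ([440.0, -290.0], [7, 8, 39]), ([502.0, -329.0], [8, 8, 51]), ([508.0, -359.0], [9, 8, 54]), ([477.0, -366.0], [42, 11, 65]), ([466.0, -353.0], [8, 5, 28])]
changed [[101, 0, 70, 37], [172, 0, 5, 21], [0, 19, 131, 255], [147, 28, 35, 48], [101, 41, 14, 37], [158, 74, 21, 7], [111, 77, 7, 9], [102, 78, 205, 86], [65, 110, 64, 129], [260, 144, 42, 38], [257, 148, 10, 14], [349, 169, 30, 77], [263, 176, 41, 102], [276, 184, 8, 2], [103, 240, 23, 32], [125, 247, 14, 50], [75, 251, 6, 11], [121, 253, 3, 13], [81, 262, 20, 6], [75, 268, 23, 5], [75, 274, 33, 18], [69, 278, 5, 11], [142, 278, 2, 11], [268, 289, 63, 55], [85, 294, 32, 12], [309, 368, 69, 39], [347, 395, 10, 10], [338, 401, 14, 17], [309, 407, 69, 31]]
```

```bash
python3 -c "
from h import *
print(proj('side',[417,-61,206]))
print(job_done())"
```

```text
[[287.773 274.561]]
the job is handed in; nothing more can be done
None
```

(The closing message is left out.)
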